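Square the heavy rig base to the bench fence

TASK

With the fingertips, push the heavy aluminium base block round, corner by corner, until one of its long sides squarely faces the wooden fence, still a finger's width or more clear of it. Then push it up so that the whole of that long side lies flush against the fence, and leave it there. Do not lift or tip the block or touch the knob on top of it, and leave the other things on the bench where they are.

Things in the scene. Friction and masses are not known exactly. Their poses are not given: they have to be found in the camera images.
- block: The heavy aluminium base block of a test rig, a flat slab 95 mm (its x) by 130 mm (its y) by 28 mm high, about 0.7 to 1 kg, loose on the bench; it slides when pushed with some 3 to 7 N. Origin: centre of its underside; z up. The two long sides (130 mm) are the faces at x = -47.5 and x = +47.5 mm; either may go to the fence. A round black lifting knob, 26 mm across, stands on the middle of its top, up to 56 mm above the bench
- knob: The lifting knob on top of the block, fixed to it, 26 mm in diameter; origin on the block's top at its centre, 28 mm above the bench, top 28 mm higher. Not to be touched
- fence: Wooden batten screwed to the bench beyond the block: 25 mm thick (its x), 260 mm long (its y), 36 mm high. Origin: centre of its underside. The face for the block is the one towards the robot, at x = -12.5 mm in its frame. It does not move
- battery: Grey battery pack, 70 x 36 x 24 mm, on the bench to the left of the work. Loose bystander; origin at the centre of its underside
- motor: Small upright motor can, 38 mm diameter, 57 mm tall with its shaft, to the right of the work. Loose bystander; origin at the centre of its underside
- offcut: Wooden offcut 60 x 90 x 40 mm, beyond the fence. Loose bystander; origin at the centre of its underside
- adapter: Black power adapter 90 x 45 x 30 mm, beyond the fence. Loose bystander; origin at the centre of its underside
- screwdriver: Screwdriver lying at the right. Loose bystander; origin along its length
- flask: Blue drinking flask, 68 mm diameter, 210 mm tall, at the left. Loose bystander; origin at the centre of its underside
- kitbox: Black storage box with pale lid, 210 x 160 x 79 mm, at the left. Loose bystander; origin at the centre of its underside
Mind the look-alikes: they are no part of the job. Several things have the shape of the block; the one meant has the colours described above.

How it is judged:
On the way:
1. the block has been turned so that a long side faces the fence within 8.6 degrees, still at least 10 mm clear of it (angle between the x axis of block and the x axis of fence, either way round below 0.15 rad and x of block in the frame of fence below -0.07 m), for 0.2 s.
At the end, for the whole second after the job is handed in: The block stands flat and still on the bench with a long side against the robot's side of the fence: parallel within 2.6 degrees, its centre within 4 mm of the flush position, and the side within the fence's length (block centre at most 72 mm from the fence's middle along it) (angle between the x axis of block and the x axis of fence, either way round below 0.045 rad and x of block in the frame of fence between -0.064 and -0.05 m and y of block in the frame of fence between -0.072 and 0.072 m and height (world z) of block below 0.004 m and angle between block's own z axis and vertical below 0.05 rad and linear speed of block below 0.01 m/s and angular speed of block below 0.05 rad/s); the robot touches nothing.
It fails at once if the block is lifted or tipped (origin more than 10 mm up, or tilted more than 8.6 degrees) (height (world z) of block above 0.01 m or angle between block's own z axis and vertical above 0.15 rad).
It fails at once if the knob is touched by the robot (over 1 N) (contact force between any of the fingers, the arm and knob above 1 N).
It fails at once if a bystander is moved more than 20 mm (distance of any of battery, motor, offcut, adapter, screwdriver, flask, kitbox from where it was at the start of the episode above 0.02 m).
It also fails if it takes over 51 s, if anything falls off the work surface, if the arm or the gripper's body presses on something with over 40 N, if the wrist force passes 120 N, or if a joint passes its speed limit or range.

ROBOT

A 6-joint arm with a two-finger parallel gripper is mounted at the origin on the work surface. World frame = base frame: x ahead of the robot, y to its left, z up, the work surface at z = 0. Lengths are in m, angles in rad, forces in N, time in s.
With the tool pointing down it reaches from about 0.4 to 0.825 m from the base axis. Payload 7 kg.
Tool frame: the origin (TCP) lies on the mounting face of the last link; the fingertips stand arm.tcp_to_tips ahead of it and the grasp point (between the pads) lies 159 mm ahead of it (arm.tcp_to_tips is the distance from the TCP to the fingertips, in m); z points along the fingers, y is the direction in which the jaws open and shut (so a half turn about z gives the same grasp; the last joint's range is limited). The gripper opens to 88 mm and grips with 3 to 60 N. Pads are 19 mm wide; open, the fingers measure 130 mm over their backs; the gripper's body (78 mm by 193 mm) begins 47 mm behind the grasp point.
Start: joints at [1.504, 0.359, 0.012, 0, -1.224, -0.288], TCP at [0.235, 0.633, 0.405] pointing down, gripper open.
Joint ranges: [-3.07, 3.07], [-1.43, 2.12], [-1.02, 1.25], [-3.03, 1.67], [-3.05, -0], [-3.03, 3.03]. Speed limits (rad/s): [2.39, 2.39, 3.01, 3.14, 3.14, 3.14].

INTERFACE

Orientations are given as [roll, pitch, yaw] about the fixed x, y, z axes, in that order (R = Rz(yaw) Ry(pitch) Rx(roll)).
In Python, from station import arm, cams, job_done, finder gives the robot as it stands.
- The arm moves only by the tool play_rows, never from a script. Its argument "targets" is a list that holds one entry, the list of rows, each a list of 4 numbers: the shift along the tool's x, y, z in m, then the turn about the tool's z in degrees. A call has 1 to 5 rows; each row is the pose to reach, as a shift and turn from the pose commanded when the call began, along the tool's axes at that moment; what a row does not reach only later rows make up. A row lasts 1/8 s, in which the tool goes at most 62.5 mm and 10.7 degrees, less where a joint would pass 70% of its speed; a pose out of reach is approached as far as the arm can. A call with a gripper value outside its range is refused whole. "grip" is the closure in counts, from 0 (fully open) to 255 (shut), set as the call begins (left out, the last holds). The fingers move at their own pace and stop on an object; "newtons" is the grip in N (left out, the last holds). Time passes only in rows, so rows that repeat a pose let the fingers close. It gives the time, the measured TCP pose, the force and the opening at its end, in the units of the state.
- arm.get_state(): the state, without advancing time (a new reading comes with each control period).
- cams.grab_frame(name): name is "scene" or "top"; returns (picture, depth): 420x560x3 uint8, red, green, blue; 420x560 float32, m along the optical axis (not along the pixel's ray), 0 where there is no reading.
- cams.camera_params(name): a dict with "intrinsics" (3x3 intrinsics, pixels), "position" and "attitude" of the camera in the world. Camera axes: x right, y down, z forward; pixel columns grow to the right and rows downward; lengths in m; the calibration is good to about 2 mm. A picture is of the moment at which its call begins. camera_params takes no time and is no camera call.
- job_done(): hands the job in, once; it reports no verdict.
Trained networks look in the newest picture that a camera, given by its name, has taken for a name from the list of things; names that differ only in an ending like _2 or _b are one class to them, and where a whole thing is asked for, a point or a joint stands for the part that bears it (a point fixed in the world has none). Each returns a list of dicts, best first, with "score" (0 to 1); they miss things now and then, are a little off and sometimes report something else, mostly with a low value. They report only what shows in the picture. A call takes as long as a camera call. They do not tell look-alikes from the thing itself.
- finder.find_in(camera, query): "xyz" ([x, y, z] in m, in world coordinates, good to about 4 mm: the middle of the surface that is visible of it).
- finder.masks_of(camera, query): "mask" (420x560 bool, what is visible of it).
The state is a dict: "t": time; "q": joint angles; "qd": joint speeds; "joint_efforts": joint torques, N m; "eef_pos": TCP position; "ee_rot": TCP orientation; "force": force on the tool from outside, world axes, zero at the start; "moment": the same for the moment, N m; "width": finger opening in m.
Only numpy, scipy, OpenCV 4.12 (cv2) and the standard library are available. Lean on these libraries where they do the work, as an engineer would, in place of code of your own. Each camera call takes 0.05 s, during which the arm holds its last target. There are 200 camera calls.

## Working session

There is one attempt and no reset: what is moved stays moved. The work goes in short steps, Python scripts to look and compute and a tool call to move; the robot and the scene stay as the last step left them, time stands still between calls to the robot, and variables do not carry over. Pictures are saved under pics/ and viewed, about 8 in all and at most 12, crops included, and the job is handed in when it is done.

Besides the shell and the picture viewer there is one more tool, called after "Request:" by a JSON object that holds its "name" and its "arguments". play_rows: Moves the arm, as the interface text tells. Its arguments: {"type":"object","properties":{"targets":{"type":"array","items":{"type":"array","items":{"type":"array","items":{"type":"number"}}}},"grip":{"type":"number"},"newtons":{"type":"number"}},"required":["targets"]}

```bash
ls; mkdir -p pics; python3 - <<'E'
from station import arm,cams,finder
import cv2,numpy as np
s=arm.get_state();print({k:np.round(v,3) for k,v in s.items()},arm.tcp_to_tips)
for n in("scene","top"):
    p,d=cams.grab_frame(n);cv2.imwrite(f"pics/{n}0.png",p[:,:,::-1]);c=cams.camera_params(n);print(n,c)
    for q in("block","knob","fence","battery","motor","screwdriver"):
        print(q,[(np.round(r["xyz"],3).tolist(),round(r["score"],2)) for r in finder.find_in(n,q)])
E
```

```text
pics
{'t': np.float64(0.0), 'q': array([ 1.504,  0.359,  0.011, -0.   , -1.224, -0.288]), 'qd': array([ 0.002,  0.002,  0.002, -0.   , -0.002, -0.003]), 'joint_efforts': array([ 2.0000e-03, -5.8272e+01,  2.9304e+01,  6.9970e+00,  7.0000e-03,
       -0.0000e+00]), 'eef_pos': array([0.234, 0.633, 0.404]), 'ee_rot': array([ 3.14 , -0.   , -0.355]), 'force': array([ 0.006, -0.238, -0.557]), 'moment': array([ 0.017, -0.017, -0.025]), 'width': np.float64(0.088)} 0.1781
scene {'intrinsics': array([[461.61524251,   0.        , 276.09747754],
       [  0.        , 461.61524251, 206.70578284],
       [  0.        ,   0.        ,   1.        ]]), 'position': array([ 1.16938861, -0.37858209,  0.95221189]), 'attitude': array([-2.48046954e+00, -2.42496821e-03,  9.72378536e-01])}
block [([0.382, 0.209, 0.028], 0.75), ([0.54, 0.046, 0.031], 0.74), ([0.719, -0.226, 0.031], 0.74), ([0.433, -0.119, 0.029], 0.69)]
knob [([0.713, -0.225, 0.052], 0.65), ([0.428, -0.119, 0.059], 0.61), ([0.376, 0.212, 0.057], 0.5), ([0.646, 0.404, 0.11], 0.27)]
fence [([0.693, 0.062, 0.037], 0.77)]
battery [([0.6, 0.284, 0.023], 0.57), ([0.768, -0.02, 0.038], 0.21)]
motor [([0.589, -0.141, 0.043], 0.65)]
screwdriver [([0.37, -0.408, 0.02], 0.62)]
top {'intrinsics': array([[385.42140753,   0.        , 283.4974073 ],
       [  0.        , 385.42140753, 210.75335644],
       [  0.        ,   0.        ,   1.        ]]), 'position': array([0.43074858, 0.0401083 , 0.97876123]), 'attitude': array([-2.96451231, -0.01176481, -1.56561629])}
block [([0.367, 0.215, 0.028], 0.88), ([0.422, -0.119, 0.032], 0.81), ([0.531, 0.055, 0.03], 0.63), ([0.709, -0.218, 0.032], 0.58)]
knob [([0.368, 0.213, 0.055], 0.55), ([0.71, -0.221, 0.05], 0.5)]
fence [([0.682, 0.074, 0.037], 0.91)]
battery [([0.59, 0.283, 0.026], 0.66)]
motor [([0.579, -0.134, 0.044], 0.57)]
screwdriver [([0.363, -0.407, 0.026], 0.86), ([0.681, 0.074, 0.035], 0.41)]
```

View pics/scene0.png

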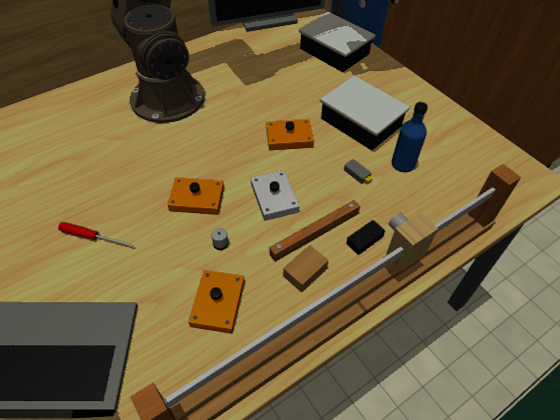

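View pics/top0.png

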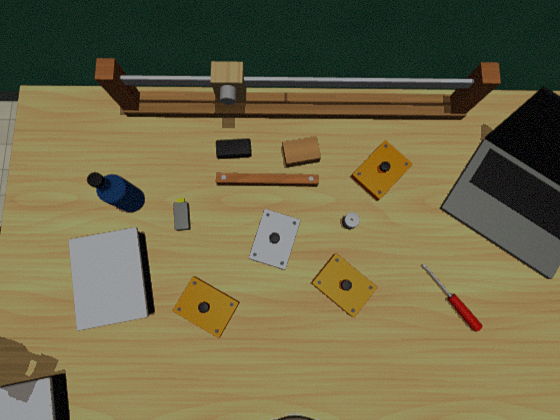

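Candidates for the block in the top view are the silver slab at (275,239) and three orange look-alikes at (206,307), (345,285) and (382,170). The silver one fits the description. The fence runs from (217,179) to (318,181), and the motor is at (351,220). Next I'll measure the block and fence poses in both views, with a crop to check the choice.

```bash
cat > h.py <<'E'
from station import arm,cams,finder
import cv2,numpy as np
from scipy.spatial.transform import Rotation as R
def ray(n,uv,z):
    c=cams.camera_params(n);K=c["intrinsics"];M=R.from_euler('xyz',c["attitude"]).as_matrix()
    uv=np.atleast_2d(uv).astype(float)
    d=np.c_[uv,np.ones(len(uv))]@np.linalg.inv(K).T@M.T
    p=c["position"];return (p+d*((z-p[2])/d[:,2])[:,None])[:,:2]
def pts(n,d):
    c=cams.camera_params(n);K=c["intrinsics"];M=R.from_euler('xyz',c["attitude"]).as_matrix()
    v,u=np.mgrid[:d.shape[0],:d.shape[1]]
    X=np.stack([(u-K[0,2])/K[0,0]*d,(v-K[1,2])/K[1,1]*d,d],-1)
    return X@M.T+c["position"]
def rect(n,mask,d,z):
    """rectangle of the top face at height z: centre, angle(deg) of long side, sizes; z from depth"""
    P=pts(n,d);m=mask&(d>0)
    zz=np.median(P[m][:,2])
    # keep pixels of the top plane (and higher: knob)
    m=mask&((P[...,2]>z-.008)|(d==0))
    m=cv2.morphologyEx(m.astype(np.uint8),cv2.MORPH_OPEN,np.ones((3,3)))
    k,l,s,_=cv2.connectedComponentsWithStats(m);m=(l==1+np.argmax(s[1:,4])).astype(np.uint8)
    ct=max(cv2.findContours(m,0,1)[0],key=cv2.contourArea)[:,0]
    w=ray(n,ct,z)
    b=cv2.boxPoints(cv2.minAreaRect((w*1000).astype(np.float32)))/1000
    e=[b[1]-b[0],b[2]-b[1]];L=[np.linalg.norm(x) for x in e];i=int(np.argmax(L))
    a=np.degrees(np.arctan2(e[i][1],e[i][0]));a=(a+180)%180
    return b.mean(0),a,L[i],L[1-i],zz
def look(q=("block","fence"),views=("top","scene"),near=None,save=None):
    for n in views:
        p,d=cams.grab_frame(n)
        if save:cv2.imwrite(f"pics/{save}_{n}.png",p[:,:,::-1])
        for x in q:
            best=None
            for r in finder.masks_of(n,x):
                m=r["mask"]
                if m.sum()<50: continue
                col=np.median(p[m],0)
                if x=="block" and col.max()-col.min()>40: continue
                o=rect(n,m,d,.028 if x=="block" else .036)
                print(n,x,round(r["score"],2),col,"c",o[0].round(4),"ang",round(o[1],1),"LxW",round(o[2],3),round(o[3],3),"z",round(o[4],3));break
    s=arm.get_state();print("t",s["t"],"tcp",s["eef_pos"].round(4),"rot",np.degrees(s["ee_rot"]).round(1),"F",s["force"].round(1),"w",round(s["width"],3))
E
python3 - <<'E'
from h import *
look(save="a")
p=cv2.imread("pics/a_top.png")[160:300,190:380];cv2.imwrite("pics/crop.png",cv2.resize(p,None,fx=4,fy=4,interpolation=2))
E
```

```text
top block 0.88 [152. 155. 158.] c [0.532 0.052] ang 163.0 LxW 0.13 0.094 z 0.028
scene block 0.87 [155. 154. 150.] c [0.5339 0.0513] ang 163.8 LxW 0.135 0.096 z 0.029
scene fence 0.72 [121.  72.  32.] c [0.6868 0.0709] ang 89.4 LxW 0.26 0.03 z 0.035
t 1.0 tcp [0.2345 0.6329 0.4046] rot [180.   -0.  -20.3] F [ 0.7 -0.1  0.3] w 0.087
```

View pics/crop.png

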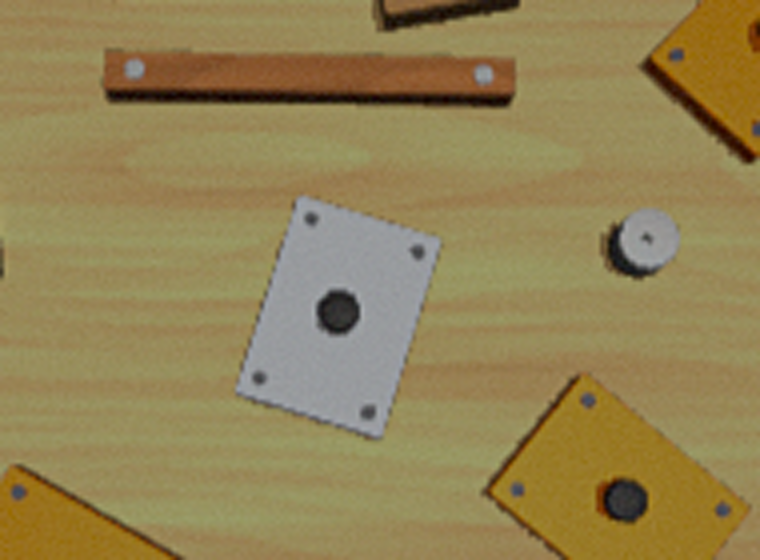

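The crop confirms it: silver slab with a black knob at crop (338,312), fence above it, motor at right (645,240). The block centre is about (0.533,0.052) with its long axis at −16.5°, so it needs about 73° clockwise. I'll push the near-right end along an arc with the closed fingers.

```bash
cat >> h.py <<'E'
def rows(wps,start=None):
    """world way-points (x,y,z,yawdeg) -> rows from the present (or given) pose"""
    if start is None:
        s=arm.get_state();start=[*s["eef_pos"],np.degrees(s["ee_rot"][2])]
    y=np.radians(start[3]);A=np.array([[np.cos(y),np.sin(y),0],[np.sin(y),-np.cos(y),0],[0,0,-1]])
    out=[]
    for w in wps:
        t=-((w[3]-start[3]+180)%360-180)
        out.append([*(A@(np.array(w[:3])-start[:3])).round(4).tolist(),round(t,1)])
    return out
E
python3 - <<'E'
from h import *
print(rows([(.473,0,.404,-106.5),(.473,0,.19,-106.5)]))
E
```

```text
[[0.4435, 0.5107, 0.0006, np.float64(86.2)], [0.4435, 0.5107, 0.2146, np.float64(86.2)]]
```

Request:
{"name": "play_rows", "arguments": {"targets": [[[0.4435,0.5107,0,86.2],[0.4435,0.5107,0,86.2],[0.4435,0.5107,0,86.2],[0.4435,0.5107,0,86.2],[0.4435,0.5107,0,86.2]]], "grip": 255, "newtons": 20}}

```text
t: 1.62
eef_pos: [0.345, 0.3385, 0.405]
ee_rot: [-3.141, 0.001, -1.298]
force: [1.0, 0.9, 0.8]
width: 0.0431
```

```bash
python3 -c "
from h import *
print(rows([(.473,0,.404,-106.5),(.473,0,.19,-106.5)]));print(arm.get_state()['width'])"
```

```text
[[0.3605, -0.0321, 0.001, np.float64(32.1)], [0.3605, -0.0321, 0.215, np.float64(32.1)]]
0.043091760449609565
```

Request:
{"name": "play_rows", "arguments": {"targets": [[[0.36,-0.032,0.001,32],[0.36,-0.032,0.001,32],[0.36,-0.032,0.001,32],[0.36,-0.032,0.001,32],[0.36,-0.032,0.001,32]]]}}

```text
t: 2.25
eef_pos: [0.4571, 0.0469, 0.4044]
ee_rot: [-3.14, 0.001, -1.85]
force: [0.6, 1.2, 0.3]
width: 0.001
```

```bash
python3 -c "
from h import *
print(rows([(.473,0,.22,-106.5),(.473,0,.19,-106.5)]));look(('block',),('top',))"
```

```text
[[0.0407, -0.0282, 0.1844, np.float64(0.5)], [0.0407, -0.0282, 0.2144, np.float64(0.5)]]
t 2.35 tcp [0.4577 0.044  0.4038] rot [-180.    -0.  -106.4] F [-0.9 -0.9 -0.7] w 0.0
```

Request:
{"name": "play_rows", "arguments": {"targets": [[[0.0407,-0.028,0,0.5],[0.0407,-0.028,0.0625,0.5],[0.0407,-0.028,0.125,0.5],[0.0407,-0.028,0.185,0.5],[0.0407,-0.028,0.213,0.5]]]}}

```text
t: 2.98
eef_pos: [0.4714, 0.0018, 0.1881]
ee_rot: [3.139, -0.002, -1.86]
force: [0.5, 0.2, -0.4]
width: 0.0006
```

```bash
cat > arc.py <<'E'
import sys;from h import *
# arc rows about P from angle a0 (block long axis, deg) in steps; finger at -(d+r)u -(.057-press)n
def finger(P,a,back,off):
    a=np.radians(a);u=np.array([np.cos(a),np.sin(a)]);n=np.array([-u[1],u[0]])
    return P-back*u-off*n
E
python3 - <<'E'
from arc import *
look(('block',),('top','scene'))
c=np.array([.533,.052]);a=-16.5;u=np.array([np.cos(np.radians(a)),np.sin(np.radians(a))])
P=c+.045*u;print(P)
f=lambda a,off=.057:(*finger(P,a,.088,off),.19,a-90)
print(rows([f(-16.5),f(-21),f(-26),f(-31),f(-36)]))
E
```

```text
scene block 0.78 [128.  126.5 119. ] c [0.5346 0.0514] ang 163.0 LxW 0.136 0.097 z 0.029
t 3.175 tcp [0.4729 0.0024 0.1912] rot [ 180.    -0.  -106.5] F [0.4 0.1 0.6] w 0.0
[0.57614689 0.03921931]
[[-0.0077, -0.0005, 0.0012, np.float64(0.0)], [-0.0147, 0.0037, 0.0012, np.float64(4.5)], [-0.023, 0.0077, 0.0012, np.float64(9.5)], [-0.0315, 0.0109, 0.0012, np.float64(14.5)], [-0.0403, 0.0135, 0.0012, np.float64(19.5)]]
```

Request:
{"name": "play_rows", "arguments": {"targets": [[[-0.0077,-0.0005,0.0012,0],[-0.0147,0.0037,0.0012,4.5],[-0.023,0.0077,0.0012,9.5],[-0.0315,0.0109,0.0012,14.5],[-0.0403,0.0135,0.0012,19.5]]]}}

```text
t: 3.8
eef_pos: [0.4708, 0.0447, 0.191]
ee_rot: [-3.141, 0.0, -2.203]
force: [-2.0, -4.0, 3.2]
width: 0.0006
```

```bash
python3 - <<'E'
from arc import *
look(('block',),save="b")
E
```

```text
top block 0.76 [168. 171. 175.] c [0.5994 0.0666] ang 100.0 LxW 0.054 0.028 z 0.028
scene block 0.92 [130.  128.  119.5] c [0.541  0.0676] ang 144.0 LxW 0.136 0.094 z 0.029
t 4.0 tcp [0.4713 0.0449 0.1906] rot [-1.800e+02  1.000e-01 -1.259e+02] F [-0.7 -0.6  1.1] w 0.0
```

The block turned as planned (−36°). Continuing the arc.

```bash
python3 - <<'E'
from arc import *
P=np.array([.5763,.0395])
f=lambda a,off=.057:(*finger(P,a,.088,off),.19,a-90)
print(rows([f(-41),f(-46),f(-51),f(-56),f(-61)],f(-36)))
print(rows([f(-66),f(-71),f(-76),f(-80),f(-83)],f(-61)))
E
```

```text
[[-0.0079, 0.0046, 0.0, 5], [-0.0161, 0.0086, 0.0, 10], [-0.0247, 0.0118, 0.0, 15], [-0.0335, 0.0142, 0.0, 20], [-0.0425, 0.0158, 0.0, 25]]
[[-0.0079, 0.0046, 0.0, 5], [-0.0161, 0.0086, 0.0, 10], [-0.0247, 0.0118, 0.0, 15], [-0.0318, 0.0138, 0.0, 19], [-0.0371, 0.0149, 0.0, 22]]
```

Request:
{"name": "play_rows", "arguments": {"targets": [[[-0.0079,0.0046,0,5],[-0.0161,0.0086,0,10],[-0.0247,0.0118,0,15],[-0.0335,0.0142,0,20],[-0.0425,0.0158,0,25]]]}}

```text
t: 4.62
eef_pos: [0.4827, 0.0877, 0.1899]
ee_rot: [3.142, -0.001, -2.638]
force: [-4.4, -2.1, 4.6]
width: 0.0001
```

```bash
python3 - <<'E'
from arc import *
look(('block',),('scene',))
E
```

```text
scene block 0.66 [123.5 120.  113. ] c [0.5564 0.0803] ang 118.8 LxW 0.136 0.098 z 0.029
t 4.725 tcp [0.4835 0.0884 0.1899] rot [ 180.    0. -151.] F [-1.8  0.1  1.1] w 0.0
```

Request:
{"name": "play_rows", "arguments": {"targets": [[[-0.0079,0.0046,0,5],[-0.0161,0.0086,0,10],[-0.0247,0.0118,0,15],[-0.0318,0.0138,0,19],[-0.0371,0.0149,0,22]]]}}

```text
t: 5.35
eef_pos: [0.5084, 0.1189, 0.1897]
ee_rot: [3.142, -0.0, -3.019]
force: [-4.0, -0.4, 3.0]
width: 0.0004
```

```bash
python3 - <<'E'
from arc import *
look(('block','fence'),('scene','top'))
P=np.array([.5763,.0395])
f=lambda a,off=.057:(*finger(P,a,.088,off),.19,a-90)
print(f(-90.8),rows([f(-87),f(-90.8),f(-90.8)],f(-83)))
E
```

```text
scene block 0.88 [147. 146. 140.] c [0.5737 0.0856] ang 97.1 LxW 0.135 0.101 z 0.029
top block 0.67 [170. 173. 176.] c [0.4835 0.4585] ang 101.1 LxW 0.182 0.125 z 0.079
top fence 0.91 [151.  97.  53.] c [0.683 0.072] ang 89.4 LxW 0.258 0.026 z 0.035
t 5.65 tcp [0.5087 0.1191 0.1899] rot [ 1.800e+02  1.000e-01 -1.729e+02] F [-0.5  0.  -0.1] w 0.0
(np.float64(0.5205342280013144), np.float64(0.12828726639215005), 0.19, -180.8) [[-0.0063, 0.0038, 0.0, 4], [-0.0125, 0.0069, 0.0, 7.8], [-0.0125, 0.0069, 0.0, 7.8]]
```

Request:
{"name": "play_rows", "arguments": {"targets": [[[-0.0063,0.0038,0,4],[-0.0125,0.0069,0,7.6],[-0.0125,0.0069,0,7.6],[0.005,0.006,0,7.6],[0.025,0.006,0,7.6]]]}}

```text
t: 6.28
eef_pos: [0.4829, 0.1219, 0.1897]
ee_rot: [3.141, 0.001, 3.133]
force: [-0.4, -0.3, 0.2]
width: 0.0006
```

```bash
python3 - <<'E'
from arc import *
look(('block','fence'),save="c")
print(rows([(.485,.085,.19,179.4)]))
E
```

```text
top block 0.85 [167. 170. 173.] c [0.5788 0.0849] ang 90.4 LxW 0.128 0.093 z 0.028
top fence 0.66 [148.  95.  52.] c [0.6832 0.0717] ang 90.5 LxW 0.258 0.026 z 0.035
scene block 0.95 [166.  165.5 161. ] c [0.5812 0.0857] ang 88.6 LxW 0.134 0.1 z 0.029
scene fence 0.69 [131.  78.  35.] c [0.6867 0.0709] ang 89.4 LxW 0.26 0.03 z 0.036
t 6.575 tcp [0.4837 0.1224 0.1899] rot [1.800e+02 1.000e-01 1.794e+02] F [-0.3 -0.6  0.5] w 0.0
[[-0.0016, -0.0373, -0.0001, np.float64(0.0)]]
```

View pics/c_scene.png

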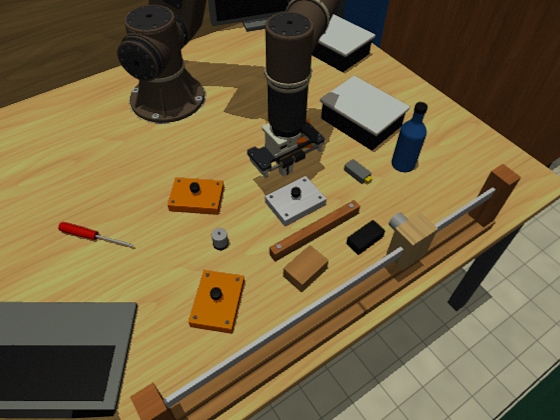

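The block is square to the fence and about 44 mm clear of it, with the gripper parked behind it. Next I'll centre the gripper behind the long side and open the fingers for a two-point push.

Request:
{"name": "play_rows", "arguments": {"targets": [[[-0.0016,-0.037,0,0],[-0.0016,-0.037,0,0],[-0.0016,-0.037,0,0],[-0.0016,-0.037,0,0],[-0.0016,-0.037,0,0]]], "grip": 0}}

```text
t: 7.2
eef_pos: [0.4843, 0.0855, 0.1896]
ee_rot: [3.142, 0.0, 3.131]
force: [0.1, -0.3, -0.2]
width: 0.0446
```

Request:
{"name": "play_rows", "arguments": {"targets": [[[-0.01,0,0,0],[-0.02,0,0,0],[-0.03,0,0,0],[-0.037,0,0,0],[-0.044,0,0,0]]]}}

```text
t: 7.82
eef_pos: [0.5274, 0.0839, 0.1889]
ee_rot: [-3.14, -0.003, 3.129]
force: [-3.0, 0.2, 0.1]
width: 0.087
```

```bash
python3 - <<'E'
from arc import *
look(('block','fence'))
E
```

```text
top fence 0.81 [155. 101.  56.] c [0.6822 0.023 ] ang 87.7 LxW 0.16 0.026 z 0.035
scene block 0.62 [131. 128. 120.] c [0.5898 0.0853] ang 90.1 LxW 0.134 0.101 z 0.029
scene fence 0.58 [132.  79.  36.] c [0.6868 0.0716] ang 89.6 LxW 0.259 0.029 z 0.035
t 8.125 tcp [0.5281 0.0845 0.1896] rot [180.    0.  179.3] F [-0.8 -1.2 -0.9] w 0.088
```

Request:
{"name": "play_rows", "arguments": {"targets": [[[-0.007,0,0,0],[-0.014,0,0,0],[-0.02,0,0,0],[-0.026,0,0,0],[-0.03,0,0,0]]]}}

```text
t: 8.75
eef_pos: [0.5583, 0.0841, 0.1896]
ee_rot: [-3.141, -0.001, 3.13]
force: [-5.6, 0.6, 3.4]
width: 0.0879
```

Request:
{"name": "play_rows", "arguments": {"targets": [[[-0.001,0,0,0],[-0.002,0,0,0],[-0.003,0,0,0],[-0.004,0,0,0],[-0.005,0,0,0]]]}}

```text
t: 9.38
eef_pos: [0.5629, 0.084, 0.1896]
ee_rot: [-3.141, -0.001, 3.13]
force: [-5.3, 0.9, 1.4]
width: 0.0877
```

```bash
python3 - <<'E'
from arc import *
look(('block','fence'))
E
```

```text
top block 0.62 [178. 183. 186.] c [0.6415 0.0262] ang 0.3 LxW 0.052 0.01 z 0.028
top fence 0.59 [161. 106.  59.] c [ 0.6826 -0.0115] ang 90.5 LxW 0.091 0.023 z 0.035
scene block 0.69 [167. 167. 162.] c [0.6214 0.0852] ang 90.1 LxW 0.134 0.094 z 0.029
scene fence 0.58 [134.  81.  36.] c [0.6863 0.0722] ang 89.4 LxW 0.262 0.031 z 0.035
t 9.675 tcp [0.5631 0.0841 0.1895] rot [-180.    -0.   179.4] F [-5.2 -0.7  2.4] w 0.088
```

Not yet in firm contact with the fence, so I'll keep going in small steps.

Request:
{"name": "play_rows", "arguments": {"targets": [[[-0.001,0,0,0],[-0.002,0,0,0],[-0.002,0,0,0]]]}}

```text
t: 10.05
eef_pos: [0.5654, 0.0841, 0.1895]
ee_rot: [3.142, 0.0, 3.13]
force: [-2.1, -0.1, 0.5]
width: 0.0876
```

Request:
{"name": "play_rows", "arguments": {"targets": [[[-0.001,0,0,0],[-0.001,0,0,0]]]}}

```text
t: 10.3
eef_pos: [0.5657, 0.0841, 0.1895]
ee_rot: [-3.141, -0.001, 3.13]
force: [-6.7, 0.7, 3.9]
width: 0.0877
```

Request:
{"name": "play_rows", "arguments": {"targets": [[[-0.001,0,0,0],[-0.001,0,0,0]]]}}

```text
t: 10.55
eef_pos: [0.5661, 0.0841, 0.1896]
ee_rot: [-3.141, -0.002, 3.131]
force: [-10.7, 2.7, 6.7]
width: 0.0877
```

Request:
{"name": "play_rows", "arguments": {"targets": [[[-0.001,0,0,0],[-0.002,0,0,0],[-0.002,0,0,0]]]}}

```text
t: 10.92
eef_pos: [0.5667, 0.084, 0.1896]
ee_rot: [-3.141, -0.005, 3.131]
force: [-18.6, 4.8, 13.3]
width: 0.088
```

```bash
python3 - <<'E'
from arc import *
s=arm.get_state();print(s["moment"])
look(('block','fence'),('scene',))
E
```

```text
[2.3885113  6.51464678 0.66283187]
scene block 0.86 [166. 164. 159.] c [0.6217 0.0856] ang 88.6 LxW 0.134 0.09 z 0.029
scene fence 0.97 [134.  80.  36.] c [0.6869 0.0722] ang 89.4 LxW 0.262 0.03 z 0.035
t 11.075 tcp [0.5667 0.084  0.1896] rot [-179.9   -0.3  179.4] F [-18.1   4.8  13.1] w 0.087
```

It has stalled with force rising to 18 N, so the block is against the fence. I'll back off slowly, raise the arm and check.

Request:
{"name": "play_rows", "arguments": {"targets": [[[0.003,0,0,0],[0.01,0,0,0],[0.03,0,0,0],[0.05,0,0,0],[0.06,0,0,0]]]}}

```text
t: 11.7
eef_pos: [0.509, 0.085, 0.19]
ee_rot: [3.141, 0.002, 3.131]
force: [-0.2, 0.3, 0.1]
width: 0.0876
```

Request:
{"name": "play_rows", "arguments": {"targets": [[[0,0,-0.05,0],[0.01,0,-0.1,0],[0.03,0,-0.15,0],[0.04,0,-0.18,0],[0.04,0,-0.18,0]]]}}

```text
t: 12.32
eef_pos: [0.4696, 0.0856, 0.3729]
ee_rot: [3.138, 0.007, 3.131]
force: [0.6, 1.4, -0.3]
width: 0.0877
```

```bash
python3 - <<'E'
from arc import *
look(('block','fence'),save="d")
for q in("battery","motor","screwdriver","offcut","adapter"):
    r=finder.find_in("scene",q)
    print(q,np.round(r[0]["xyz"],3) if r else None)
a=cv2.imread("pics/d_top.png")[140:290,190:380];b=cv2.imread("pics/d_scene.png")[150:300,200:390]
cv2.imwrite("pics/d.png",cv2.resize(np.vstack([a,b]),None,fx=2,fy=2,interpolation=2))
E
```

```text
top block 0.86 [173. 176. 179.] c [0.6267 0.0844] ang 86.9 LxW 0.127 0.093 z 0.028
top fence 0.77 [154. 100.  55.] c [0.6832 0.0718] ang 90.5 LxW 0.257 0.026 z 0.035
scene block 0.96 [164. 164. 160.] c [0.6225 0.085 ] ang 88.8 LxW 0.134 0.092 z 0.029
scene fence 0.78 [128.  76.  34.] c [0.6872 0.0708] ang 89.8 LxW 0.26 0.03 z 0.035
t 12.625 tcp [0.4693 0.0852 0.3686] rot [-1.799e+02 -1.000e-01  1.793e+02] F [ 0.7 -0.3 -0. ] w 0.088
battery [0.599 0.284 0.026]
motor [ 0.592 -0.142  0.042]
screwdriver [ 0.37  -0.406  0.02 ]
offcut [ 0.767 -0.021  0.037]
adapter [0.774 0.156 0.031]
```

View pics/d.png

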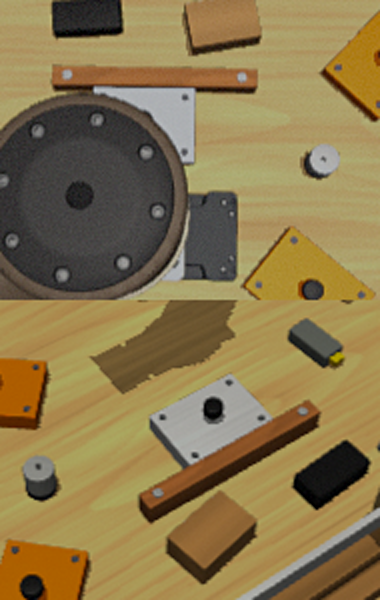

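The scene crop shows the block against the fence, but in the top crop the wrist hides its left half. I'll move the arm aside for a clear check.

Request:
{"name": "play_rows", "arguments": {"targets": [[[0.02,0.26,0,0],[0.02,0.26,0,0],[0.02,0.26,0,0],[0.02,0.26,0,0],[0.02,0.26,0,0]]]}}

```text
t: 13.5
eef_pos: [0.4517, 0.3489, 0.3688]
ee_rot: [-3.141, -0.0, 3.133]
force: [0.1, -0.3, -0.2]
width: 0.0874
```

```bash
python3 - <<'E'
from arc import *
look(('block','fence'),save="e")
# edges from colour: block top (grey) and fence top (brown) per column in top view
p=cv2.imread("pics/e_top.png");cv2.imwrite("pics/e.png",cv2.resize(p[160:250,190:340],None,fx=5,fy=5,interpolation=2))
E
```

```text
top block 0.74 [156. 159. 162.] c [0.6245 0.0861] ang 90.2 LxW 0.13 0.095 z 0.028
top fence 0.61 [138.  88.  48.] c [0.6837 0.0706] ang 89.6 LxW 0.255 0.026 z 0.035
scene block 0.73 [159. 159. 155.] c [0.6235 0.0855] ang 89.5 LxW 0.134 0.093 z 0.029
scene fence 0.73 [124.  74.  33.] c [0.6861 0.0718] ang 89.7 LxW 0.263 0.031 z 0.035
t 13.8 tcp [0.4522 0.3441 0.3697] rot [-180.    -0.   179.3] F [ 0.1 -0.4  0.4] w 0.088
```

View pics/e.png

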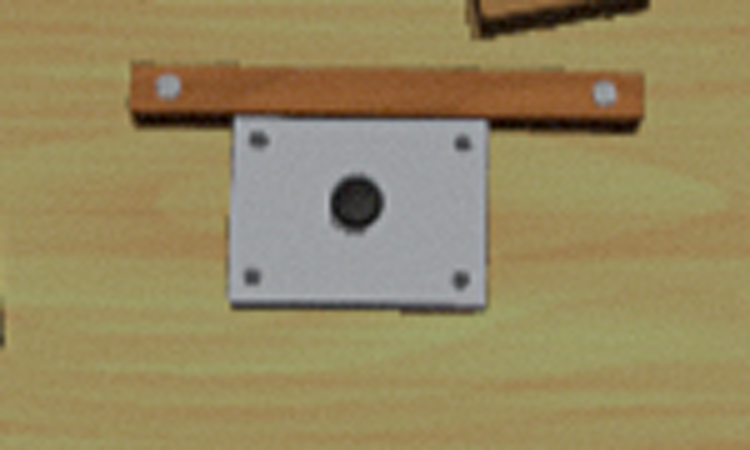

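The view is now clear. The block's upper side, from crop (233,117) to (488,122), lies against the fence with no gap at either end, and its angle matches the fence within about 0.6°. The centre sits −0.059 m in the fence frame, about 15 mm along it, and nothing is being touched.

```bash
python3 -c "
from station import job_done;print(job_done())"
```

```text
the job is handed in; nothing more can be done
None
```

The block is flush against the fence along its whole long side, and I handed the job in at about 14 s of the 51 s allowed.

- **Turning:** I pushed the near-right end of the silver block round with the closed fingertips, about 73° clockwise. It ended square to the fence and about 44 mm clear of it.
- **Pushing up:** I opened the fingers and pushed the long side forward with both fingertips. The block stopped against the fence and the force rose to about 18 N. I then backed off and raised the arm clear.

**Last checks:**
- **Fit:** The block is parallel to the fence within about 0.6° in both camera views. Its centre is about 59 mm (top view) or 62.5 mm (scene view) from the fence's centre line; flush is 60 mm. The scene figure is less sure, because that view also caught some of the fence's side. Along the fence it sits about 15 mm from the middle.
- **Gap:** No gap showed at either end of the side.
- **Other things:** After the push, the battery, motor and screwdriver measured within about 3 mm of where they started. I had no starting measurement for the offcut and adapter, and did not re-measure the flask or box. None of these were near the pushing.

**Readings that disagreed:** While the wrist hid part of the block, the top view gave wrong block and fence fits. I set those aside and relied on the clear view taken after moving the arm away.

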